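Clear the wash bottle and crack the still's water valve open

TASK

The wash bottle has been pushed in under the rim of the water valve's handwheel, with its spout hanging over the wheel: draw it out without forcing it against the wheel, set it down gently and upright in the bottle tray and let go of it. Then open the valve (counterclockwise seen from above) by one full turn of its stem nut: the worn wheel first turns freely, so take up this free play until you feel it drive the nut, and count the turn from there. Leave the jar, slide box, beaker and dishes where they are.

Things in the scene. Friction and masses are not known exactly. Their poses are not given: they have to be found in the camera images.
- valve: brass valve in a copper pipe, fixed. Origin on the bench under the valve's vertical axis. The pipe (27 mm thick, axis 55 mm up) runs along this body's y to elbows and bench flanges 130 mm either side; valve body and yoke stay within 29 mm of the axis and reach 139 mm up (within 15 mm of the axis above 125 mm). The grey handwheel sits on top.
- wheel_centre (a point): fixed point on the handwheel's vertical axis at mid-height of rim and spokes, 152 mm above the bench; it does not turn. The stem end stands 23 mm above it when shut.
- handwheel: grey handwheel, origin at wheel_centre, turning with it about z; counterclockwise from above (+z) opens. Rim: 12 mm round bar, 120 mm outside diameter. Hub 25 mm in diameter, 15 mm high. Three straight spokes, 8 mm bar, along the wheel's own x and at +-120 degrees from it; the windows between them are 35 mm wide from hub to rim, so shut fingers can push a spoke round, or the rim be pinched.
- stem (a joint): rise of the stem in m: 0 shut (at the start), 0.003 after one turn of the stem nut, at most 0.015. The stem does not turn, it comes up through the hub. Over its free play (up to 2.8 rad, start unknown) the wheel turns with 0.03 N m and the stem stays; then its lugs drive the nut, which resists with 0.4 N m. Wheel and nut stay where left; the wheel keeps its height.
- wash_bottle: white plastic wash bottle, 0.2 to 0.45 kg, on the bench on the robot's side of the valve. Origin at the centre of its underside, z up. Body 76 mm wide up to 114 mm, narrowing to a 38 mm neck at 136 mm; cap 42 mm wide from 149 to 169 mm. A rigid 7 mm spout rises from the cap to 203 mm, bends to the bottle's +x and ends 82 mm out, 184 mm up. Its shoulder is under the wheel's rim and catches if lifted straight up.
- cap (a point): centre of the wash bottle's screw cap at its mid-height, 159 mm above its underside; same axes as the bottle. Gripped from above along the bottle's y axis, the spout passes out between the fingers.
- tray: grey bottle tray, fixed, 240 mm (its x) by 170 mm (its y), rim 28 mm high with its bead to 31 mm, walls 5 mm, floor 5 mm thick. Origin at the centre of its underside. The jar stands in its +x half, the -x half is free.
- jar: amber jar with a black lid, 56 mm in diameter, 78 mm high, standing in the +x half of the tray; origin at the centre of its underside. Leave it.
- slide_box: closed wooden slide box, 210 x 165 x 36 mm, on the side of the valve away from the tray; origin at the centre of its underside. Leave it.
- beaker: empty glass beaker, 72 mm in diameter, 94 mm high, beyond the valve; origin at the centre of its underside. Leave it.
- dishes: stack of three clear culture dishes, 92 mm in diameter, 45 mm high, beyond the valve; origin at the centre of its underside. Leave it.
Things that resemble listed ones, but are neither listed nor needed, are in the scene too. What is meant by the wash_bottle is not red, and is the smaller of those in its own colour.

How it is judged (in metres and radians):
On the way, in this order (a step that is already met when the one before it is completed fails the run):
1. the wash bottle stands upright in the tray, let go (x of wash_bottle in the frame of tray between -0.09 and 0.09 m and y of wash_bottle in the frame of tray between -0.055 and 0.055 m and z of wash_bottle in the frame of tray below 0.012 m and angle between wash_bottle's own z axis and vertical below 0.1 rad and contact force between the fingers and wash_bottle below 0.3 N), for 0.2 s.
2. the stem nut has made one full turn, to within an eighth of a turn (stem up 3 mm, +-0.375 mm) (value of joint stem between 0.002625 and 0.003375 m), for 0.2 s.
At the end, for the whole second after the job is handed in: The valve stands open by one turn of its stem nut, to within an eighth of a turn (stem up 3 mm, +-0.375 mm); the wash bottle stands still and upright (within 0.1 rad) on the tray's floor; jar, slide box, beaker and dishes are within 30 mm of where they were (all of step 2 and x of wash_bottle in the frame of tray between -0.09 and 0.09 m and y of wash_bottle in the frame of tray between -0.055 and 0.055 m and z of wash_bottle in the frame of tray below 0.012 m and angle between wash_bottle's own z axis and vertical below 0.1 rad and linear speed of wash_bottle below 0.02 m/s and distance of each of jar, slide_box, beaker, dishes from where it was at the start of the episode below 0.03 m); the robot touches nothing.
It fails at once if the wash bottle is tipped by more than 0.5 rad (angle between wash_bottle's own z axis and vertical above 0.5 rad).
It fails at once if the wash bottle is dropped or banged down into the tray (within 25 mm of the tray's floor it moves faster than 0.35 m/s) (z of wash_bottle in the frame of tray below 0.03 m and x of wash_bottle in the frame of tray between -0.12 and 0.12 m and y of wash_bottle in the frame of tray between -0.085 and 0.085 m and linear speed of wash_bottle above 0.35 m/s).
It fails at once if the wash bottle is forced against the handwheel (over 12 N) (contact force between wash_bottle and handwheel above 12 N).
It fails at once if the jar is pushed away or tipped (distance of jar from where it was at the start of the episode above 0.03 m or angle between jar's own z axis and vertical above 0.4 rad).
It fails at once if the slide box, beaker or dishes are pushed away or tipped (distance of any of slide_box, beaker, dishes from where it was at the start of the episode above 0.03 m or angle between beaker's own z axis and vertical above 0.4 rad).
It also fails if it takes over 62 s, if anything falls off the work surface, if the arm or the gripper's body presses on something with over 40 N, if the wrist force passes 120 N, or if a joint passes its speed limit or range.

ROBOT

A 6-joint arm with a two-finger parallel gripper is mounted at the origin on the work surface. World frame = base frame: x ahead of the robot, y to its left, z up, the work surface at z = 0. Lengths are in m, angles in degrees, forces in N, time in s.
With the tool pointing down it reaches from about 0.35 to 0.875 m from the base axis. Payload 4.2 kg.
Tool frame: the origin (TCP) lies midway between the tips of the shut fingers; the grasp point (between the pads) lies 19 mm behind it; z points along the fingers, y is the line along which they close (so a half turn about z gives the same grasp; the last joint's range is limited). The gripper opens to 87 mm and grips with 3 to 60 N. Pads are 19 mm wide; open, the fingers measure 117 mm over their backs; the gripper's body (75 mm by 190 mm) begins 51 mm behind the grasp point.
Start: joints at [14.817, 22.042, 0.453, 0, -68.411, -14.817], TCP at [0.625, 0, 0.223] pointing down, gripper open.
Joint ranges: [-179.83, 179.83], [-69.29, 118.12], [-61.27, 80.66], [-181.25, 117.63], [-171.15, -9.14], [-177.46, 177.46]. Speed limits (degrees/s): [159.86, 159.86, 180, 180, 180, 180].

INTERFACE

Orientations are given as [roll, pitch, yaw] about the fixed x, y, z axes, in that order (R = Rz(yaw) Ry(pitch) Rx(roll)).
In Python, from workcell import env gives the robot as it stands. The module is installed in compiled form; this text tells all that it offers. Calls block until the motion is done:
- env.goto(position, orientation): joint-space move of the TCP to a pose.
- env.move_straight(position, rotation=None, rate=0.15, force_limit=None): straight line of the TCP; rotation=None keeps the orientation; rate is the mean speed in m/s. With force_limit (N) it stops when the force on the tool has changed by that much, and returns True; else False.
- env.set_joints(angles): joint-space move.
- env.gripper_to(opening, grasp_force=None): opening from 0.0 (shut) to 1.0 (fully open); grasp_force is the grip in N (None keeps the last); returns when the fingers have stopped.
- env.dwell(seconds).
- env.inverse_kinematics(position, orientation): joint angles nearest the present ones, or None.
- env.read_state(): the state.
- env.grab_frame(name): name is "scene" or "side" or "wrist"; returns a dict with "image" (400x640x3 uint8, blue, green, red), "fx", "fy", "cx", "cy" (pixels), "position" and "orientation" of the camera in the world. Camera axes: x right, y up, looking along -z (the intrinsics and any distortion apply to the point x, -y, -z); pixel columns grow to the right and rows downward; lengths in m; the calibration is good to about 2 mm. A picture is of the moment at which its call begins. There is no depth.
A pose or a line that the arm cannot do raises env.Unreachable and nothing moves.
- env.close_job(): hands the job in; it is judged then, once.
Trained networks look in a picture, given as the dict that the camera call returned (one of the last four; its "shot" number tells which), for a name from the list of things; names that differ only in an ending like _2 or _b are one class to them, and where a whole thing is asked for, a point or a joint stands for the part that bears it (a point fixed in the world has none). Each returns a list of dicts, best first, with "score" (0 to 1); they miss things now and then, are a little off and sometimes report something else, mostly with a low value. They report only what shows in the picture. A call takes as long as a camera call. They do not tell look-alikes from the thing itself.
- env.search_frame(picture, thing): "xyz" ([x, y, z] in m, in world coordinates, good to about 4 mm: the middle of the surface that is visible of it).
- env.trace(picture, thing): "mask" (400x640 bool, what is visible of it).
The state is a dict: "clock": time; "joint_positions": joint angles; "qvel": joint speeds; "joint_torque": joint torques, N m; "position": TCP position; "tool_rot": TCP orientation; "force": force on the tool from outside, world axes, zero at the start; "wrist_torque": the same for the moment, N m; "opening": opening from 0.0 (shut) to 1.0 (fully open); "finger_force": force on a finger pad.
Only numpy, scipy, OpenCV 4.12 (cv2) and the standard library are available. Lean on these libraries where they do the work, as an engineer would, in place of code of your own. Each camera call takes 0.05 s, during which the arm holds its last target. There are 200 camera calls.

## Working session

There is one attempt and no reset: what is moved stays moved. The work goes in short steps, each a Python script; the robot and the scene stay as the last script left them, time stands still between calls to the robot, and variables do not carry over. Pictures are saved under pics/ and viewed, at most 10 in all, crops included, and the job is handed in when it is done.

```bash
mkdir -p pics
python3 - <<'E'
from workcell import env
import cv2,numpy as np
fs={n:env.grab_frame(n) for n in("scene","side","wrist")}
for n,f in fs.items():
    print(n,f["fx"],f["cx"],f["cy"],f["position"],f["orientation"],[k for k in f if k not in("image",)])
    for t in["wash_bottle","cap","handwheel","valve","tray","jar","slide_box","beaker","dishes"]:
        print(n,t,[(np.round(d["xyz"],3).tolist(),round(d["score"],2)) for d in env.search_frame(f,t)][:4])
cv2.imwrite("pics/a.png",np.vstack([cv2.resize(fs["scene"]["image"],(480,300)),cv2.resize(fs["side"]["image"],(480,300))]))
cv2.imwrite("pics/scene.png",fs["scene"]["image"])
cv2.imwrite("pics/side.png",fs["side"]["image"])
print(env.read_state())
E
```

```text
scene 447.3737146459278 318.93318881394504 201.44162731405999 [ 1.20748235 -0.41122184  0.84201155] [46.93924753  0.71902595 57.03869173] ['fx', 'fy', 'cx', 'cy', 'position', 'orientation', 'shot']
scene wash_bottle [([0.388, -0.157, 0.103], 0.8), ([0.79, -0.046, 0.166], 0.77), ([0.479, 0.01, 0.117], 0.6)]
scene cap [([0.796, -0.049, 0.164], 0.83), ([0.48, 0.011, 0.118], 0.67), ([0.39, -0.158, 0.103], 0.57), ([0.493, -0.332, 0.036], 0.48)]
scene handwheel [([0.56, 0.004, 0.159], 0.56)]
scene valve [([0.56, 0.004, 0.07], 0.72)]
scene tray [([0.456, 0.348, 0.006], 0.95)]
scene jar [([0.522, 0.34, 0.059], 0.81), ([0.48, 0.013, 0.118], 0.45), ([0.455, 0.348, 0.006], 0.45)]
scene slide_box [([0.496, -0.331, 0.032], 0.75), ([0.558, 0.022, 0.176], 0.7)]
scene beaker [([0.74, 0.16, 0.062], 0.96)]
scene dishes [([0.74, -0.253, 0.044], 0.56)]
side 406.600116504447 320.4745293998044 201.6180191378623 [ 0.18915648 -0.64219911  0.86794567] [ 46.77849661  -1.16774891 -29.74438073] ['fx', 'fy', 'cx', 'cy', 'position', 'orientation', 'shot']
side wash_bottle [([0.45, 0.004, 0.109], 0.86), ([0.355, -
[... 1145 characters left out ...]
s []
{'clock': 1.5, 'joint_positions': array([ 1.48144088e+01,  2.20431609e+01,  4.52142021e-01, -1.67807907e-03,
       -6.84088426e+01, -1.48157738e+01]), 'qvel': array([ 0.04606404,  0.00535805,  0.01509349, -0.08191438, -0.04604663,
        0.08007995]), 'joint_torque': array([ 5.47367035e-04, -3.90460396e+01,  1.87619340e+01,  4.22451407e+00,
        1.54732709e-02, -1.25825784e-05]), 'position': array([6.24985215e-01, 1.04678969e-05, 2.22526789e-01]), 'tool_rot': array([ 1.79999735e+02,  1.54386556e-03, -9.00019826e+01]), 'force': array([0.28079151, 0.09183942, 0.65109283]), 'wrist_torque': array([0.00096591, 0.00516517, 0.02664311]), 'finger_force': 0.0, 'opening': 0.9989219849753599}
```

View pics/scene.png

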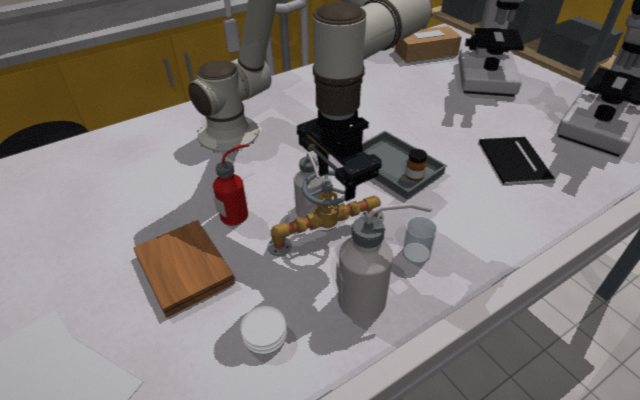

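View pics/side.png

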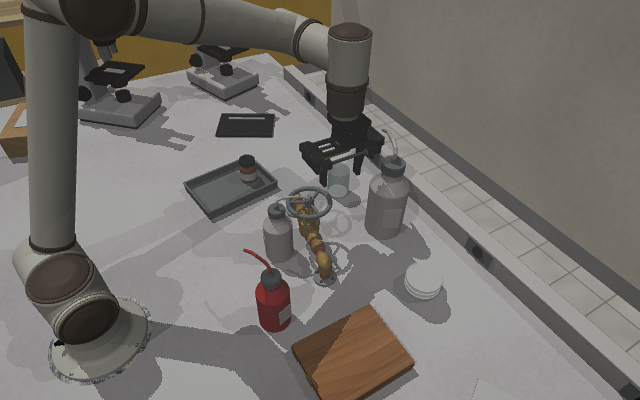

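```bash
cat > h.py <<'E'
from workcell import env
import cv2,numpy as np
from scipy.spatial.transform import Rotation as Ro
def proj(f,P):
    R=Ro.from_euler("xyz",f["orientation"],degrees=True).as_matrix()
    p=(np.atleast_2d(P)-f["position"])@R
    return np.c_[f["cx"]+f["fx"]*p[:,0]/-p[:,2],f["cy"]+f["fy"]*p[:,1]/p[:,2]]
def ray(f,uv):
    R=Ro.from_euler("xyz",f["orientation"],degrees=True).as_matrix()
    d=R@[(uv[0]-f["cx"])/f["fx"],-(uv[1]-f["cy"])/f["fy"],-1]
    return np.array(f["position"]),d/np.linalg.norm(d)
def atz(f,uv,z):
    o,d=ray(f,uv); return o+d*(z-o[2])/d[2]
def tri(*obs):
    A=0;b=0
    for f,uv in obs:
        o,d=ray(f,uv);M=np.eye(3)-np.outer(d,d);A=A+M;b=b+M@o
    return np.linalg.solve(A,b)
def tell(f,t,near=None,rad=.08):
    for d in env.search_frame(f,t):
        if near is None or np.linalg.norm(np.array(d["xyz"])[:2]-near)<rad: return np.array(d["xyz"]),d["score"]
E
python3 - <<'E'
from h import *
env.move_straight([.55,0,.36],rate=.25)
fs=[]
for i,(p,yw) in enumerate([([.50,0.05,.42],-90),([.50,-.04,.42],-90)]):
    env.goto(p,[180,0,yw]); f=env.grab_frame("wrist"); fs.append(f)
    cv2.imwrite(f"pics/w{i}.png",f["image"])
    for t,n in [("cap",[.47,.01]),("wash_bottle",[.47,.01]),("handwheel",[.555,.005]),("valve",[.55,0])]:
        r=tell(f,t,n); print(t,r)
        for d in env.trace(f,t):
            ys,xs=np.nonzero(d["mask"]); print("  m",round(d["score"],2),xs.mean().round(1),ys.mean().round(1),xs.min(),xs.max(),ys.min(),ys.max())
print(env.read_state()["clock"])
E
python3 -c "
import cv2,numpy as np
cv2.imwrite('pics/w.png',np.vstack([cv2.imread(f'pics/w{i}.png')[:300] for i in(0,1)]))"
```

```text
cap (array([0.4715, 0.0181, 0.1492]), 0.79)
  m 0.9 113.7 116.8 24 203 69 216
  m 0.77 341.5 147.5 287 369 122 173
  m 0.66 415.8 29.5 377 455 0 77
wash_bottle (array([0.4674, 0.0203, 0.1483]), 0.64)
  m 0.95 415.8 29.5 377 455 0 77
  m 0.74 114.0 116.6 24 202 69 216
  m 0.68 288.5 139.3 241 326 49 223
handwheel (array([0.5557, 0.0269, 0.1562]), 0.8)
  m 0.58 282.4 148.7 241 325 107 191
valve (array([0.5459, 0.0169, 0.0928]), 0.94)
  m 0.77 287.9 139.7 241 325 48 223
cap (array([0.4717, 0.0124, 0.1335]), 0.78)
  m 0.93 411.5 94.0 375 446 62 152
  m 0.77 134.6 178.0 51 209 132 240
  m 0.59 340.6 201.9 289 367 171 231
wash_bottle (array([0.4678, 0.0165, 0.1296]), 0.82)
  m 0.73 341.1 201.9 290 367 171 231
  m 0.72 135.2 177.7 52 208 133 239
  m 0.61 411.1 93.5 375 445 62 152
handwheel (array([0.5604, 0.0243, 0.1581]), 0.77)
  m 0.58 290.6 192.7 246 325 105 267
  m 0.56 285.1 210.9 246 325 173 249
valve (array([0.5462, 0.0105, 0.0919]), 0.77)
  m 0.84 290.8 192.7 245 326 104 267
  m 0.16 284.8 216.7 281 289 213 221
4.0833
```

View pics/w.png

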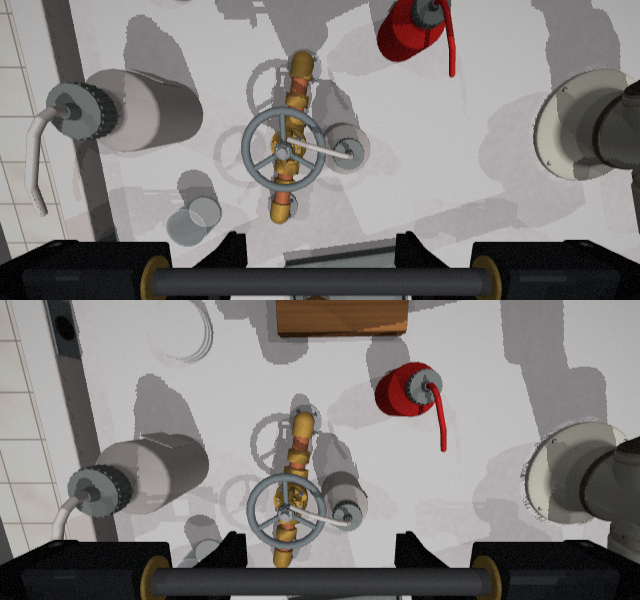

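Run:
```python
from h import *
cv2.imwrite("pics/wc.png",np.hstack([cv2.resize(cv2.imread("pics/w0.png")[90:210,230:380],None,fx=2.6,fy=2.6,interpolation=cv2.INTER_CUBIC),cv2.resize(cv2.imread("pics/w1.png")[150:270,230:380],None,fx=2.6,fy=2.6,interpolation=cv2.INTER_CUBIC)]))
```

```text
(no output)
```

View pics/wc.png

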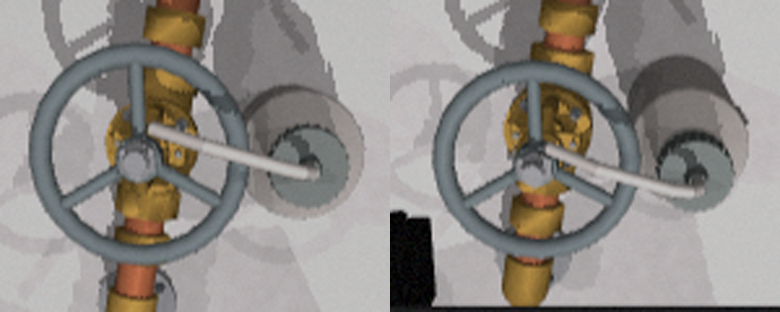

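Run:
```python
from h import *
f=env.grab_frame("wrist"); g=dict(f); g["position"]=np.array(f["position"])+[0,.09,0]
print(f["position"],env.read_state()["position"])
for n,a,b,z in[("wheel",(283.5,148.8),(286.2,211.5),.152),("captop",(348.8,154.2),(349.2,217.7),.169),("tip",(287.7,139.2),(287.7,206.9),.184),("bend",(350,157),(349.5,223.5),.203)]:
    print(n,tri((g,a),(f,b)).round(3),atz(g,a,z).round(3),atz(f,b,z).round(3))
# tray, side & scene
s=env.grab_frame("scene");q=env.grab_frame("side")
for n in("tray","jar"):
  for k,x in(("s",s),("q",q)):
    d=env.trace(x,n)
    if not d: continue
    m=d[0]["mask"].astype(np.uint8);c=max(cv2.findContours(m,0,2)[0],key=cv2.contourArea)
    if n=="tray":
        h=cv2.convexHull(c);p=cv2.approxPolyN(h,4)[0]
        P=np.array([atz(x,u,.031) for u in p]);print(k,P[:,:2].round(3).tolist(),P.mean(0).round(3),np.linalg.norm(P-np.roll(P,1,0),axis=1).round(3))
    else:
        print(k,"jar",cv2.boundingRect(c),tell(x,n))
```

```text
[ 0.4994971  -0.11626577  0.58123276] [ 0.50003286 -0.0395748   0.41997794]
wheel [0.549 0.022 0.166] [0.552 0.023 0.152] [0.551 0.026 0.152]
captop [0.46  0.028 0.175] [0.461 0.029 0.169] [0.458 0.03  0.169]
tip [0.542 0.007 0.191] [0.542 0.007 0.184] [0.545 0.009 0.184]
bend [0.461 0.028 0.197] [0.463 0.028 0.203] [0.461 0.026 0.203]
s [[0.563, 0.447], [0.593, 0.248], [0.339, 0.207], [0.309, 0.407]] [0.451 0.327 0.031] [0.257 0.201 0.257 0.202]
q [[0.575, 0.248], [0.33, 0.203], [0.305, 0.405], [0.546, 0.447]] [0.439 0.326 0.031] [0.201 0.249 0.204 0.245]
s jar (405, 149, 22, 32) (array([0.5223, 0.3429, 0.0543]), 0.73)
q jar (239, 154, 19, 30) (array([0.5043, 0.341 , 0.0563]), 0.84)
```

Run:
```python
from h import *
f=env.grab_frame("wrist"); g=dict(f); g["position"]=np.array(f["position"])+[0,.09,0]
print("red tip",tri((g,(452,75)),(f,(444,150))).round(3))
print(env.inverse_kinematics([.46,.029,.143],[180,0,-14]),env.inverse_kinematics([.46,.029,.143],[180,0,166]))
env.goto([.46,.029,.31],[180,0,-14]); f=env.grab_frame("wrist")
print(tell(f,"cap",[.46,.02],.06),tell(f,"wash_bottle",[.46,.02],.06))
im=f["image"].copy()
C=np.array([.46,.029]);th=np.radians(np.arange(0,360,10))
for p in proj(f,np.c_[C[0]+.021*np.cos(th),C[1]+.021*np.sin(th),0*th+.169]): cv2.circle(im,tuple(int(v) for v in p.round()),1,(0,0,255),-1)
for p in proj(f,np.c_[.551+.054*np.cos(th),.024+.054*np.sin(th),0*th+.152]): cv2.circle(im,tuple(int(v) for v in p.round()),1,(255,0,255),-1)
cv2.imwrite("pics/c.png",im); print(env.read_state()["clock"],f["position"],f["orientation"])
```

```text
red tip [ 0.34  -0.07   0.188]
[ 2.38931394e+01  1.07237727e+01 -2.84030739e+01  2.54444375e-14
 -5.08731534e+01  5.21068606e+01] [ 2.38931394e+01  1.07237727e+01 -2.84030739e+01 -2.54444375e-14
 -5.08731534e+01 -1.27893139e+02]
(array([0.4749, 0.0231, 0.1684]), 0.6) (array([0.4721, 0.0262, 0.1663]), 0.92)
5.8 [0.53378166 0.01007106 0.47184409] [-1.61283776e+01  4.89430879e-02 -1.04063093e+02]
```

View pics/c.png

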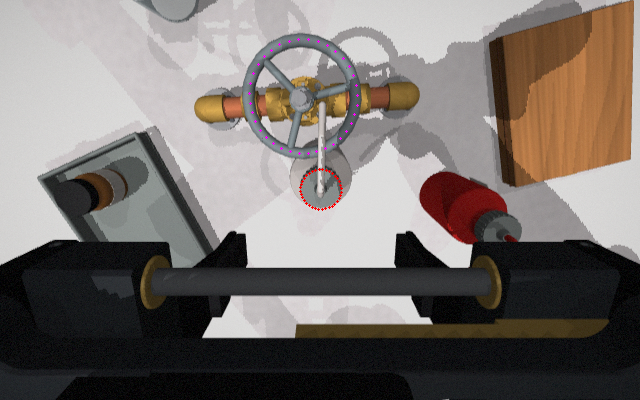

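Run:
```python
from h import *
S=lambda t:print(t,{k:np.round(env.read_state()[k],3).tolist() for k in("clock","position","force","opening","finger_force")})
env.move_straight([.46,.029,.18],rate=.2)
print(env.move_straight([.46,.029,.143],rate=.08,force_limit=6)); S("down")
env.gripper_to(0.0,15); S("grip")
env.move_straight([.46,.029,.147],rate=.03); S("lift")
print(env.move_straight([.44,.034,.147],rate=.06,force_limit=6)); S("pull")
f=env.grab_frame("side"); cv2.imwrite("pics/p.png",f["image"][120:320,180:440])
print(env.move_straight([.392,.046,.147],rate=.1,force_limit=6)); S("pull2")
```

```text
False
down {'clock': 7.208, 'position': [0.461, 0.029, 0.144], 'force': [0.262, 0.568, -0.574], 'opening': 0.994, 'finger_force': 0.0}
grip {'clock': 8.033, 'position': [0.46, 0.029, 0.143], 'force': [0.196, 0.443, 0.664], 'opening': 0.476, 'finger_force': 15.0}
lift {'clock': 8.317, 'position': [0.46, 0.029, 0.147], 'force': [-0.468, 0.151, -2.84], 'opening': 0.476, 'finger_force': 15.001}
False
pull {'clock': 8.808, 'position': [0.44, 0.034, 0.147], 'force': [0.579, 0.337, -2.883], 'opening': 0.479, 'finger_force': 15.001}
False
pull2 {'clock': 9.5, 'position': [0.393, 0.046, 0.147], 'force': [0.313, 0.368, -2.942], 'opening': 0.48, 'finger_force': 15.001}
```

Run:
```python
from h import *
S=lambda t:print(t,{k:np.round(env.read_state()[k],3).tolist() for k in("clock","position","force","opening","finger_force")})
env.move_straight([.392,.06,.205],rate=.15)
env.move_straight([.391,.318,.205],rate=.2)
env.move_straight([.391,.318,.185],rate=.1); S("above")
a=np.radians(9.8);R=np.array([[np.cos(a),-np.sin(a)],[np.sin(a),np.cos(a)]])
o=[]
for n in("scene","side"):
    f=env.grab_frame(n);im=f["image"].copy()
    for x,y in[(-.12,-.085),(.12,-.085),(.12,.085),(-.12,.085),(-.055,0)]:
        p=proj(f,np.r_[np.array([.445,.327])+R@[x,y],.031 if abs(x)>.1 else .005])[0];cv2.circle(im,tuple(int(v) for v in p.round()),2,(0,0,255),-1)
    x,y=(320,60) if n=="scene" else (140,80)
    o.append(cv2.resize(im[y:y+150,x:x+150],None,fx=2.6,fy=2.6,interpolation=cv2.INTER_CUBIC))
cv2.imwrite("pics/t.png",np.hstack(o))
```

```text
above {'clock': 11.842, 'position': [0.391, 0.317, 0.185], 'force': [-0.219, -0.025, -2.313], 'opening': 0.478, 'finger_force': 15.001}
```

View pics/t.png

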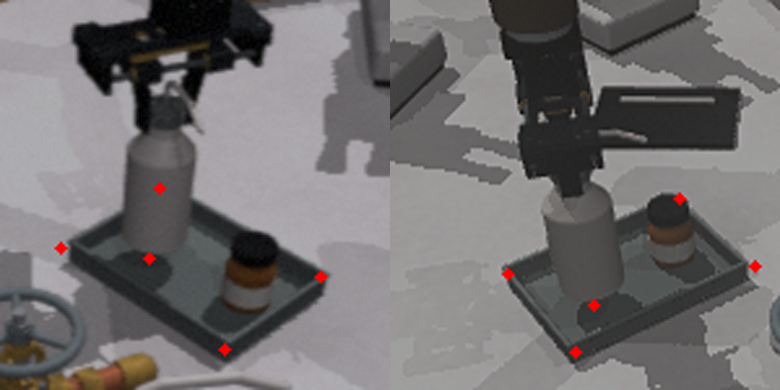

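Run:
```python
from h import *
S=lambda t:print(t,{k:np.round(env.read_state()[k],3).tolist() for k in("clock","position","force","opening","finger_force")})
env.move_straight([.391,.318,.160],rate=.08)
print(env.move_straight([.391,.318,.143],rate=.03,force_limit=2)); S("set")
env.gripper_to(.75); env.gripper_to(1.0); env.dwell(.3); S("rel")
env.move_straight([.391,.318,.27],rate=.2)
o=[]
for n in("scene","side"):
    f=env.grab_frame(n);x,y=(320,60) if n=="scene" else (140,80)
    o.append(cv2.resize(f["image"][y:y+150,x:x+150],None,fx=2.6,fy=2.6,interpolation=cv2.INTER_CUBIC))
env.goto([.551,.024,.36],[180,0,-90]); env.gripper_to(0.0)
f=env.grab_frame("wrist");im=f["image"].copy()
print([ (d["score"],np.round(d["xyz"],3)) for d in env.search_frame(f,"handwheel")])
th=np.radians(np.arange(0,360,10))
for p in proj(f,np.c_[.551+.054*np.cos(th),.024+.054*np.sin(th),0*th+.152]): cv2.circle(im,tuple(int(v) for v in p.round()),1,(255,0,255),-1)
c=proj(f,[.551,.024,.152])[0];print(c)
for a in(30,150,270):
    for r in(.02,.03,.04):
        p=proj(f,[.551+r*np.cos(np.radians(a)),.024+r*np.sin(np.radians(a)),.152])[0];cv2.circle(im,tuple(int(v) for v in p.round()),1,(0,0,255),-1)
x,y=[int(v) for v in c];x=max(x-75,0);y=max(y-75,0)
o.append(cv2.resize(im[y:y+150,x:x+150],(390,390),interpolation=cv2.INTER_CUBIC))
cv2.imwrite("pics/r.png",np.hstack(o)[:, :] if 0 else cv2.resize(np.vstack([np.hstack(o[:2]),np.hstack([o[2],o[2]*0])]),(600,600)))
S("e")
```

```text
True
set {'clock': 12.85, 'position': [0.391, 0.318, 0.148], 'force': [-0.836, -0.014, 1.786], 'opening': 0.479, 'finger_force': 15.0}
rel {'clock': 14.575, 'position': [0.39, 0.317, 0.147], 'force': [0.31, -0.489, -0.102], 'opening': 1.002, 'finger_force': 0.0}
[(0.64, array([0.554, 0.026, 0.156]))]
[320.03845597 176.46122786]
e {'clock': 18.375, 'position': [0.551, 0.024, 0.36], 'force': [0.168, -0.342, -0.267], 'opening': 0.002, 'finger_force': 0.0}
```

View pics/r.png

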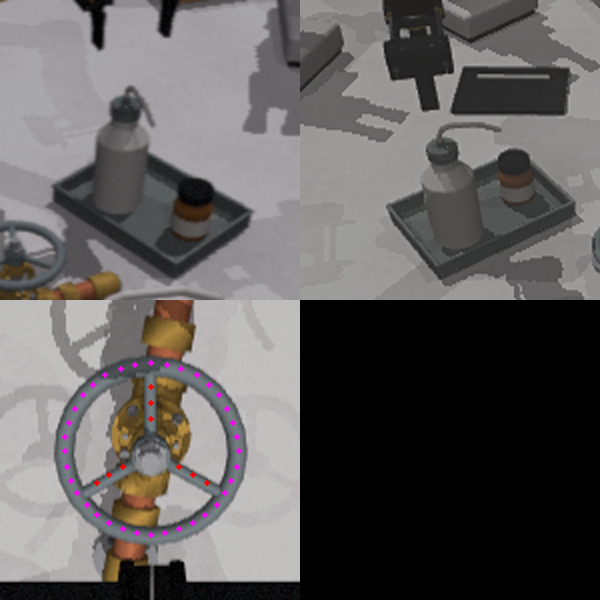

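```bash
cat > st.py <<'E'
from h import *
C=np.array([.551,.024]);r=.031
def pose(psi,flip,z): # flip: tool x inward
    a=np.radians(psi+(180 if flip else 0));return [C[0]+r*np.cos(a),C[1]+r*np.sin(a),z],[180,0,psi]
def info():
    s=env.read_state();d=s["position"][:2]-C;F=s["force"]
    return s["clock"],np.degrees(np.arctan2(d[1],d[0])),d[0]*F[1]-d[1]*F[0],np.linalg.norm(F),np.hypot(*d)
def show(t):print(t,np.round(info(),2).tolist())
def to(psi,flip,lim=None):
    p,o=pose(psi,flip,.143);return env.move_straight(p,o,rate=.045,force_limit=lim)
E
python3 - <<'E'
from st import *
p,o=pose(-210,True,.22);env.goto(p,o)
p,o=pose(-210,True,.143);print(env.move_straight(p,rate=.1,force_limit=5));show("in")
psi=-210
while psi<90:
    psi=min(psi+20,92);hit=to(psi,True,5);show((psi,hit))
    if hit: break
E
```

```text
False
in [21.08, -29.36, 0.02, 0.81, 0.03]
(-190, False) [21.58, -9.76, 0.01, 1.58, 0.03]
(-170, False) [22.08, 9.54, -0.02, 1.81, 0.03]
(-150, False) [22.58, 29.71, -0.06, 1.81, 0.03]
(-130, False) [23.08, 49.75, -0.02, 0.53, 0.03]
(-110, False) [23.58, 69.75, -0.06, 2.15, 0.03]
(-90, False) [24.08, 89.78, -0.04, 1.55, 0.03]
(-70, False) [24.58, 109.94, -0.01, 0.52, 0.03]
(-50, True) [24.83, 113.99, -0.06, 2.91, 0.03]
```

Run:
```python
from st import *
for psi in(-66,-62,-58,-54,-50): 
    hit=to(psi,True,None);show((psi,hit))
```

```text
(-66, False) [25.08, 112.81, -0.08, 3.29, 0.03]
(-62, False) [25.33, 114.67, -0.15, 5.54, 0.03]
(-58, False) [25.58, 116.37, -0.22, 8.77, 0.03]
(-54, False) [25.83, 118.07, -0.3, 11.6, 0.03]
(-50, False) [26.08, 119.66, -0.35, 14.82, 0.03]
```

Run:
```python
from st import *
psi=-50
while psi<92:
    psi=min(psi+(6 if psi<-30 else 20),92);to(psi,True);show(psi)
to(75,True);show("back");to(65,True);show("back2")
p,o=pose(65,True,.22);print(env.move_straight(p,rate=.1,force_limit=8));show("up")
```

```text
-44 [26.34, 124.06, -0.44, 17.27, 0.03]
-38 [26.6, 130.44, -0.46, 18.42, 0.03]
-32 [26.86, 137.16, -0.44, 17.0, 0.03]
-26 [27.12, 143.97, -0.45, 17.34, 0.03]
-6 [27.62, 165.75, -0.49, 16.53, 0.03]
14 [28.12, -173.27, -0.51, 16.91, 0.03]
34 [28.62, -153.26, -0.55, 18.86, 0.03]
54 [29.12, -134.07, -0.54, 18.07, 0.03]
74 [29.62, -116.86, -0.48, 15.99, 0.03]
92 [30.08, -100.61, -0.4, 14.66, 0.03]
back [30.53, -107.16, -0.05, 1.61, 0.03]
back2 [30.86, -114.51, 0.02, 0.83, 0.03]
False
up [31.78, -115.82, 0.03, 0.99, 0.03]
```

Run:
```python
from st import *
f=env.grab_frame("wrist");cv2.imwrite("pics/v1.png",f["image"])
print(proj(f,[.551,.024,.152]),f["position"],f["orientation"])
p,o=pose(-175,True,.22);env.goto(p,o)
p,o=pose(-175,True,.143);print(env.move_straight(p,rate=.1,force_limit=5));show("in")
psi=-175
while psi<72:
    psi=min(psi+(9 if psi<-150 else 20),72);to(psi,True);show(psi)
```

```text
[[321.80750383 173.05969306]] [0.5693197  0.06486475 0.38044282] [-16.19807517   0.08260201 -25.00170435]
False
in [36.25, 5.04, -0.01, 1.09, 0.03]
-166 [36.56, 12.66, -0.12, 4.12, 0.03]
-157 [36.87, 17.33, -0.42, 13.49, 0.03]
-148 [37.17, 24.73, -0.49, 16.09, 0.03]
-128 [37.67, 43.36, -0.56, 17.66, 0.03]
-108 [38.17, 61.11, -0.56, 18.69, 0.03]
-88 [38.67, 78.31, -0.56, 18.98, 0.03]
-68 [39.17, 95.97, -0.55, 19.59, 0.03]
-48 [39.67, 116.16, -0.45, 18.7, 0.03]
-28 [40.17, 138.82, -0.43, 17.33, 0.03]
-8 [40.67, 161.42, -0.48, 17.16, 0.03]
12 [41.18, -176.96, -0.5, 17.21, 0.03]
32 [41.68, -156.19, -0.5, 17.36, 0.03]
52 [42.18, -136.43, -0.53, 19.05, 0.03]
72 [42.68, -118.38, -0.48, 17.37, 0.03]
```

Run:
```python
from st import *
to(55,True);to(45,True);show("back")
p,o=pose(45,True,.22);print(env.move_straight(p,rate=.1,force_limit=8))
p,o=pose(65,True,.22);env.goto(p,o);f=env.grab_frame("wrist");w=f["image"]
p[2]=.32;env.move_straight(p,rate=.2)
s=env.grab_frame("scene")["image"]
cv2.imwrite("pics/e.png",np.hstack([cv2.imread("pics/v1.png")[80:260,220:420],w[80:260,220:420],s[80:260,280:480]]))
show("end")
```

```text
back [43.45, -134.64, -0.03, 1.23, 0.03]
False
end [45.56, -116.7, 0.02, 0.92, 0.03]
```

View pics/e.png

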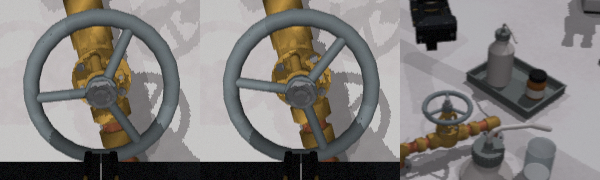

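The bottle stands upright in the tray. The spokes at the hub (about pixel (100,93), then (300,93)) sit roughly 18° further clockwise than after the first stroke. That matches the expected 221° advance, modulo the 120° spoke spacing.

```bash
python3 -c "
from workcell import env
print(env.close_job())"
```

```text
the job is handed in; nothing more can be done
None
```

The job is handed in at about 46 s: the wash bottle stands upright and released in the tray, and the valve is open by about 361° of its stem nut (worked out from arm position and the torque felt; the stem's rise was not measured), but the hand-in call returned no verdict.

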